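# Set up the folding recipe stand in the pantry

### The job

Set up the folding recipe stand: first push its half-folded prop leg up and back until it hits its stop. Then take the dark wooden board from the steel rack and stand it on the recipe stand, upright, centred and square, its lower edge on the base behind the front lip and its back leaning on the leg; lay it back against the leg, do not let it fall, and let go. Leave the other pantry things where they are.

Things in the scene. Friction and masses are not known exactly. Their poses are not given: they have to be found in the camera images.
- stand: Folding recipe stand, brown wood, fixed; origin under the centre of its base (150 in x, 140 in y, 20 mm thick); front = own -x. Lip at x -32 to -20 mm, 35 mm high. Hinge ears at x 28 to 45, y +-34 to 46 mm, 51 mm high. The board belongs on the base (height 20 mm) between lip and leg: flat against the stopped leg its lower rear edge is at x = +12 mm. Position, yaw vary.
- leg_hinge (a point): Middle of the leg's hinge axis, in the stand's frame at x = +30 mm, height 42 mm; the axis is the stand's y. The point's axes are the stand's.
- leg_tip (a point): Middle of the free end of the prop leg, on its centre plane. The leg is a flat light-wood slat 110 mm long from hinge axis to tip, 60 mm wide, 12 mm thick (6 mm either side of the hinge axis). In the point's own frame the leg runs from the hinge towards -x.
- leg (a joint): Prop leg's angle (rad): 0 folded flat, pointing to the stand's -x over the lip; pi/2 upright; 2.007 (leaning back 25 degrees past upright, towards the stand's +x) at its stop. Starts at 0.7 to 1.05. A stiff friction hinge (0.13 N m): it stays where it is left; 2 to 5 N at the tip moves it.
- rack: Steel upright rack, fixed; base plate x -48 to 72 mm, 150 mm in y, 12 mm thick; origin under the board's slot. The slot runs along its y, 16 mm wide; its walls, 6 mm thick, 140 mm long, rise to 62 mm. Behind, at x = 46 mm, stands a fixed metal tray 120 mm wide, 102 mm high. Position, yaw vary; rack and stand may change sides.
- board: The loose dark wooden board, 12 mm thick (own x), 130 mm wide (own y), 190 mm tall (own z), about 200 g, both faces alike. Origin: centre of its lower edge. It starts upright in the rack's slot, lower edge at height 12 mm, faces square to the rack's x, and can be pinched across its thickness by its upper edge.
- board_top (a point): Middle of the board's upper edge, 190 mm above its origin along its own z.
- spice_jar: Bystander: clear plastic jar with white twist cap, 96 mm high, 48 mm across, between stand and rack; origin at centre of underside.
- mortar: Bystander: wooden mortar, 80 mm high, 92 mm across, its pestle sticking out to 135 mm height, between stand and rack; origin at centre of underside.
- food_can: Bystander: food can, 110 mm high, 74 mm across, on one outer side; origin at centre of underside.
- mug: Bystander: white mug, 90 mm high, 80 mm across plus handle, on one outer side; origin at centre of underside.
There are look-alikes about, which are no part of the job. Of the things that look like the stand, the middle-sized one is meant.

How it is judged:
On the way, in this order (a step that is already met when the one before it is completed fails the run):
1. the prop leg is pushed out to its stop while the board is still in the rack (value of joint leg above 1.95 rad and distance of board from where it was at the start of the episode below 0.03 m), for 0.2 s.
2. the board is lifted out of the rack (height (world z) of board above 0.065 m and distance of board from where it was at the start of the episode above 0.05 m), for 0.1 s.
At the end, for the whole second after the job is handed in: The leg is at its stop (over 1.95 rad). The board stands right way up on the base between lip and leg (lower edge 12 to 34 mm high), within 25 mm of the stand's middle line, square within 0.2 rad, leaning back on the leg 19 to 40 degrees from vertical, released and at rest (value of joint leg above 1.95 rad and z of board in the frame of stand between 0.012 and 0.034 m and x of board in the frame of stand between -0.022 and 0.022 m and y of board in the frame of stand between -0.025 and 0.025 m and x of board_top in the frame of stand above 0.05 m and angle between board's own z axis and vertical between 0.33 and 0.7 rad and angle between the y axis of board and the y axis of stand, either way round below 0.2 rad and contact force between board and the fingers below 0.05 N and linear speed of board below 0.02 m/s and angular speed of board below 0.1 rad/s); the robot touches nothing.
It fails at once if one of the other pantry things (spice jar, mortar, can, mug) is moved more than 30 mm (distance of any of spice_jar, mortar, food_can, mug from where it was at the start of the episode above 0.03 m).
It fails at once if the board falls or topples freely (turns faster than 2.2 rad/s while not held) (angular speed of board above 2.2 rad/s and contact force between board and the fingers below 0.2 N).
It also fails if it takes over 50 s, if anything falls off the work surface, if the arm or the gripper's body presses on something with over 40 N, if the wrist force passes 120 N, or if a joint passes its speed limit or range.

### The arm

A 6-joint arm with a two-finger parallel gripper is mounted at the origin on the work surface. World frame = base frame: x ahead of the robot, y to its left, z up, the work surface at z = 0. Lengths are in m, angles in rad, forces in N, time in s.
With the tool pointing down it reaches from about 0.425 to 0.925 m from the base axis. Payload 12.5 kg.
Tool frame: the origin (TCP) lies midway between the tips of the shut fingers; the grasp point (between the pads) lies grasp_offset behind it (grasp_offset is the distance from the TCP to the grasp point, in m); z points along the fingers, y is the direction in which the jaws open and shut (so a half turn about z gives the same grasp; the last joint's range is limited). The gripper opens to 85 mm and grips with 20 to 120 N. Pads are 22 mm wide; open, the fingers measure 114 mm over their backs; the gripper's body (76 mm by 85 mm) begins 54 mm behind the grasp point. The pads swing forward as they close: fully open they stand 13 mm farther back than shut.
Start: joints at [1.056, 0.491, 1.559, -0, 1.092, -0.106], TCP at [0.248, 0.574, 0.231] pointing down, gripper open.
Joint ranges: [-3.1, 3.1], [-0.84, 2.19], [0.05, 2.79], [-1.13, 4.28], [0.06, 2.93], [-2.69, 2.69]. Speed limits (rad/s): [2.22, 2.22, 2.79, 3.14, 3.14, 3.14].

### API

Orientations are given as [roll, pitch, yaw] about the fixed x, y, z axes, in that order (R = Rz(yaw) Ry(pitch) Rx(roll)).
In Python, from rig import get_state, grab_frame, job_done, spot_in, landmark_of, grasp_offset gives the robot as it stands.
- The arm moves only by the shell command python3 -m jog 'ROWS'. ROWS is JSON, a list of rows, each a list of 3 entries, a list of its own where there are three numbers: the turn, a rotation vector about the tool's x, y, z in rad, then the shift along the tool's x, y, z in mm, then the closure, from 0 (fully open) to 1 (shut). In form: [[[rx, ry, rz], [dx, dy, dz], claw], ...]. A call has 1 to 10 rows; each row is the pose to reach, as a shift and turn from the pose commanded when the call began, along the tool's axes at that moment; what a row does not reach only later rows make up. A row lasts 1/8 s, in which the tool goes at most 62.5 mm and 10.7 degrees, less where a joint would pass 70% of its speed; a pose out of reach is approached as far as the arm can. A call with a gripper value outside its range is refused whole. The fingers move at their own pace and stop on an object; the grip force is fixed at half the most. Time passes only in rows, so rows that repeat a pose let the fingers close. It gives the time, the measured TCP pose, the force and the opening at its end, in the units of the state.
- get_state(): the state, without advancing time (a new reading comes with each control period).
- grab_frame(name): name is "scene" or "top" or "wrist"; returns a dict with "img" (400x640x3 uint8, red, green, blue), "depth" (400x640 float32, m along the optical axis (not along the pixel's ray), 0 where there is no reading), "vertical_fov" (degrees; the focal length in pixels is half the picture's height over the tangent of half this angle, whatever the lens; pixels are square), "cx", "cy" (the principal point, pixels), "origin" and "orientation" of the camera in the world. Camera axes: x right, y up, looking along -z (the intrinsics and any distortion apply to the point x, -y, -z); pixel columns grow to the right and rows downward; lengths in m; the calibration is good to about 2 mm. A picture is of the moment at which its call begins.
- job_done(): hands the job in, once; it reports no verdict.
Trained networks look in a picture, given as the dict that the camera call returned (one of the last four; its "shot" number tells which), for a name from the list of things; names that differ only in an ending like _2 or _b are one class to them, and where a whole thing is asked for, a point or a joint stands for the part that bears it (a point fixed in the world has none). Each returns a list of dicts, best first, with "confidence" (0 to 1); they miss things now and then, are a little off and sometimes report something else, mostly with a low value. They report only what shows in the picture. A call takes as long as a camera call. They do not tell look-alikes from the thing itself.
- spot_in(picture, name): "bbox" ([left, top, right, bottom] in pixels, round what is visible of it).
- landmark_of(picture, name): "point" ([column, row] in pixels: a listed point, or the origin of a listed thing).
The state is a dict: "time": time; "qpos": joint angles; "dq": joint speeds; "joint_efforts": joint torques, N m; "position": TCP position; "eef_rot": TCP orientation; "contact_force": force on the tool from outside, world axes, zero at the start; "moment": the same for the moment, N m; "opening": opening from 0.0 (shut) to 1.0 (fully open).
Only numpy, scipy, OpenCV 4.12 (cv2) and the standard library are available. Lean on these libraries where they do the work, as an engineer would, in place of code of your own. Each camera call takes 0.05 s, during which the arm holds its last target. There are 200 camera calls.

## Working session

There is one attempt and no reset: what is moved stays moved. The work goes in short steps, Python scripts to look and compute and a shell command to move; the robot and the scene stay as the last step left them, time stands still between calls to the robot, and variables do not carry over. Pictures are saved under pics/ and viewed, about 8 in all and at most 12, crops included, and the job is handed in when it is done.

```bash
ls; mkdir -p pics; cat > h.py <<'E'
import numpy as np, cv2
from scipy.spatial.transform import Rotation as R
from rig import get_state, grab_frame, job_done, spot_in, landmark_of, grasp_offset
def rot(o):
    o=np.array(o,float)
    return o if o.shape==(3,3) else (R.from_euler('xyz',o).as_matrix() if o.size==3 else R.from_quat(o).as_matrix())
def foc(f): return 200/np.tan(np.radians(f['vertical_fov'])/2)
def deproj(f,u,v,d):
    F=foc(f); u=np.asarray(u,float);v=np.asarray(v,float)
    p=np.stack([(u-f['cx'])/F*d,-(v-f['cy'])/F*d,-d*np.ones_like(u)],-1)
    return p@rot(f['orientation']).T+np.array(f['origin'])
def cloud(f):
    v,u=np.mgrid[0:400,0:640]; return deproj(f,u,v,f['depth'])
def proj(f,P):
    p=(np.asarray(P)-f['origin'])@rot(f['orientation']); F=foc(f)
    return np.stack([f['cx']+F*p[...,0]/-p[...,2], f['cy']-F*p[...,1]/-p[...,2]],-1)
def save(f,n): cv2.imwrite('pics/'+n,f['img'][...,::-1])
E
python3 - <<'E'
from h import *
import pickle
print(grasp_offset if not callable(grasp_offset) else grasp_offset())
s=get_state();print(s['position'],s['eef_rot'])
for c in('scene','top'):
    f=grab_frame(c); save(f,c+'0.png'); pickle.dump(f,open(c+'0.pkl','wb'))
    print(c,[k for k in f],f['origin'],f['orientation'],f['vertical_fov'],f['cx'],f['cy'])
    C=cloud(f)
    for n in('stand','rack','board','leg_tip','leg_hinge','board_top','spice_jar','mortar','food_can','mug'):
        b=spot_in(f,n) if n not in('leg_hinge',) else []
        l=landmark_of(f,n)
        print(n,[(np.round(x['bbox']).tolist(),round(x['confidence'],2)) for x in b],[(np.round(x['point']).tolist(),round(x['confidence'],2)) for x in l])
E
```

```text
pics
0.0187
[0.24827731 0.57331521 0.23072119] [-3.14047702e+00 -1.40624074e-04  2.73285419e+00]
scene ['img', 'depth', 'vertical_fov', 'cx', 'cy', 'origin', 'orientation', 'shot'] [1.5650341  0.9149785  1.15734936] [0.94573339 0.02087089 2.26899034] 42.299738366097145 312.5062069017525 206.6320348726433
stand [([177.0, 197.0, 209.0, 227.0], 0.85), ([262.0, 172.0, 322.0, 215.0], 0.73), ([222.0, 198.0, 271.0, 253.0], 0.67)] [([248.0, 232.0], 0.65), ([293.0, 198.0], 0.58)]
rack [([313.0, 264.0, 372.0, 317.0], 0.61)] [([241.0, 227.0], 0.68), ([343.0, 289.0], 0.58)]
board [([334.0, 234.0, 363.0, 300.0], 0.62), ([234.0, 193.0, 256.0, 229.0], 0.51)] [([348.0, 290.0], 0.84)]
leg_tip [([235.0, 196.0, 255.0, 233.0], 0.88), ([282.0, 173.0, 309.0, 196.0], 0.63), ([180.0, 197.0, 204.0, 214.0], 0.48)] [([250.0, 196.0], 0.94), ([303.0, 174.0], 0.84), ([320.0, 240.0], 0.54), ([197.0, 200.0], 0.53)]
leg_hinge [] [([241.0, 228.0], 0.9), ([290.0, 195.0], 0.73), ([189.0, 212.0], 0.66), ([409.0, 310.0], 0.63), ([287.0, 265.0], 0.22)]
board_top [([332.0, 235.0, 362.0, 303.0], 0.92)] [([410.0, 309.0], 0.5
[... 935 characters left out ...]
eg_tip [([378.0, 163.0, 413.0, 187.0], 0.74), ([461.0, 148.0, 477.0, 171.0], 0.64), ([378.0, 242.0, 422.0, 296.0], 0.6)] [([404.0, 181.0], 0.92), ([475.0, 169.0], 0.75), ([416.0, 292.0], 0.63)]
leg_hinge [] [([387.0, 168.0], 0.89), ([396.0, 248.0], 0.84), ([463.0, 153.0], 0.75)]
board_top [([215.0, 148.0, 270.0, 172.0], 0.67)] [([235.0, 155.0], 0.71)]
spice_jar [([310.0, 206.0, 328.0, 218.0], 0.54)] [([315.0, 214.0], 0.73), ([237.0, 153.0], 0.29)]
mortar [([214.0, 149.0, 271.0, 172.0], 0.63), ([304.0, 133.0, 333.0, 172.0], 0.62)] [([320.0, 163.0], 0.7)]
food_can [([443.0, 190.0, 476.0, 215.0], 0.83)] [([455.0, 207.0], 0.83)]
mug [([162.0, 171.0, 201.0, 203.0], 0.77)] [([191.0, 189.0], 0.69)]
```

```bash
python3 - <<'E'
from h import *
import pickle
f=pickle.load(open('top0.pkl','rb'));g=pickle.load(open('scene0.pkl','rb'))
a=cv2.resize(f['img'][110:310,140:500],(800,444)); cv2.imwrite('pics/a.png',a[...,::-1])
b=cv2.resize(g['img'][150:330,150:450],(800,480),interpolation=cv2.INTER_CUBIC); cv2.imwrite('pics/b.png',b[...,::-1])
E
```

```text
(no output)
```

View pics/a.png

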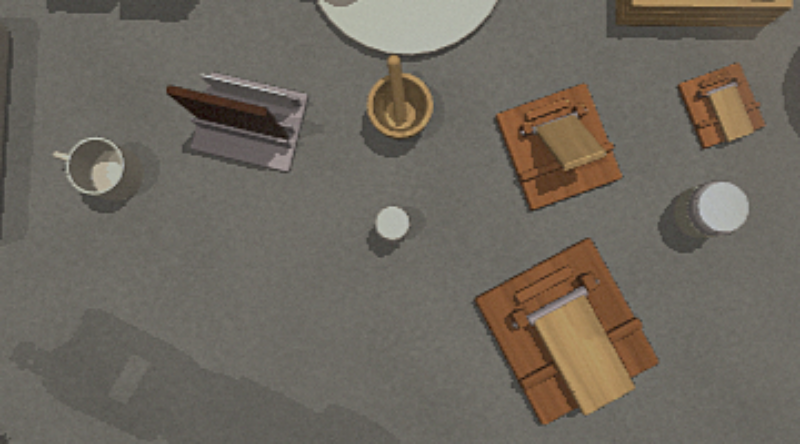

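View pics/b.png

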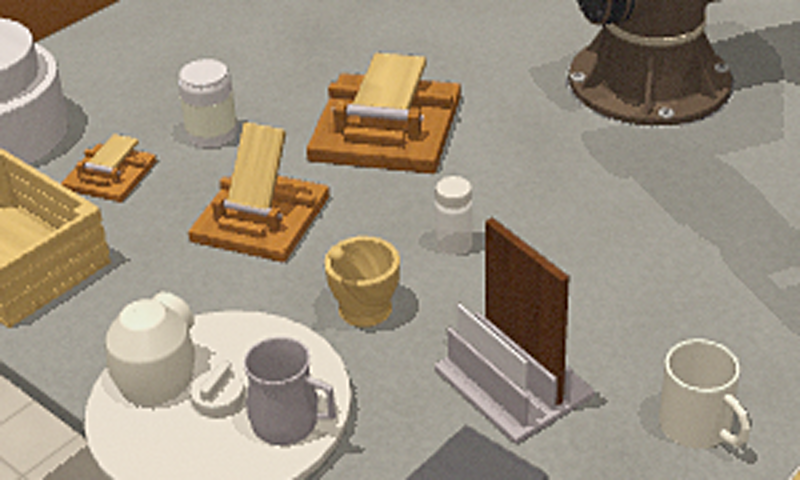

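Top view: three stands, large (394,258), middle (392,176), small (464,157). The middle-sized one is (392,176), next to the mortar and the can; I'll confirm its size (150×140 mm) with depth. The rack and board are at about (248,165).

```bash
python3 - <<'E'
from h import *
import pickle
f=pickle.load(open('top0.pkl','rb'));g=pickle.load(open('scene0.pkl','rb'))
def clip(f,b):
    C=cloud(f); m=f['depth']>0; k=np.zeros_like(m); k[b[1]:b[3],b[0]:b[2]]=1; return C[m&k],f['img'][m&k]
for n,b in dict(mid=(355,142,425,210),big=(345,212,440,305),small=(443,133,490,180)).items():
    P,c=clip(f,b); q=P[(P[:,2]>.011)&(P[:,2]<.2)]
    r=cv2.minAreaRect((q[:,:2]*1000).astype(np.float32)); print(n,len(q),r,np.median(q[:,2]),q[:,2].max())
T=cloud(f)[210:225,200:300,2]; print('table z',np.median(T))
# leg: light pts high
P,c=clip(f,(355,142,425,210)); q=P[P[:,2]>.06]; print('leg pts',len(q)); 
ct=q.mean(0);U,S,V=np.linalg.svd(q-ct);print(ct,V[2],q.min(0),q.max(0))
# board
P,c=clip(f,(205,140,290,195)); t=P[P[:,2]>.19]; print('boardtop',len(t),t.mean(0),cv2.minAreaRect((t[:,:2]*1000).astype(np.float32)),t[:,2].max())
Q=P[(P[:,2]>.05)&(P[:,2]<.08)];print('walls/tray')
t=P[(P[:,2]>.095)&(P[:,2]<.11)];print(len(t),t.mean(0))
B=P[(P[:,2]>.006)&(P[:,2]<.2)]; print(cv2.minAreaRect((B[B[:,2]<.02][:,:2]*1000).astype(np.float32)))
# landmark based with planes
def ray(f,u,v,z):
    a=deproj(f,u,v,1.0)-f['origin']; o=np.array(f['origin']); return o+a*(z-o[2])/a[2]
print('hinge top',ray(f,387,168,.042),'scene',ray(g,241,228,.042)); print('origin',ray(f,390,175,0.0))
print('boardtop',ray(f,235,155,.202))
for n,p,z in(('mortar',(320,163),0),('jar',(315,214),0),('can',(455,207),0),('mug',(191,189),0)): print(n,ray(f,*p,z))
a=cv2.resize(f['img'][140:215,350:430],(800,750//1),interpolation=cv2.INTER_CUBIC)[:600]; cv2.imwrite('pics/c.png',a[...,::-1])
E
```

```text
mid 2019 ((615.1305541992188, -224.34857177734375), (150.37391662597656, 140.99476623535156), 20.387775421142578) 0.022750260082134766 0.13342902233646226
big 4031 ((347.09521484375, -234.64361572265625), (208.74612426757812, 187.92860412597656), 28.684358596801758) 0.030949063922218745 0.07358185800506534
small 909 ((677.5714111328125, -462.71099853515625), (105.92720794677734, 96.01946258544922), 20.041770935058594) 0.018845434348040424 0.04067900818543557
table z 0.0006669718387399826
leg pts 415
[ 0.60325919 -0.22682606  0.10066312] [0.6913531  0.27818683 0.66681555] [ 0.56509548 -0.26540472  0.06011354] [ 0.64342619 -0.19101956  0.13342902]
boardtop 229 [0.63443959 0.23244402 0.20122984] ((635.2399291992188, 232.89328002929688), (129.46249389648438, 12.50992488861084), 77.49629211425781) 0.20707821911427793
walls/tray
95 [0.6633834  0.22374231 0.10227343]
((642.2164916992188, 242.40249633789062), (176.4423828125, 268.2728576660156), 2.4224143028259277)
hinge top [ 0.63417316 -0.20673378  0.042     ] scene [ 0.64932068 -0.21109285  0.042     ]
origin [ 0.61895669 -0.22378226  0.        ]
boardtop [0.63525852 0.23945323 0.202     ]
mortar [0.65593681 0.00579207 0.        ]
jar [0.48771728 0.01966876 0.        ]
can [ 0.51685285 -0.4333017   0.        ]
mug [0.56408479 0.42797776 0.        ]
```

View pics/c.png

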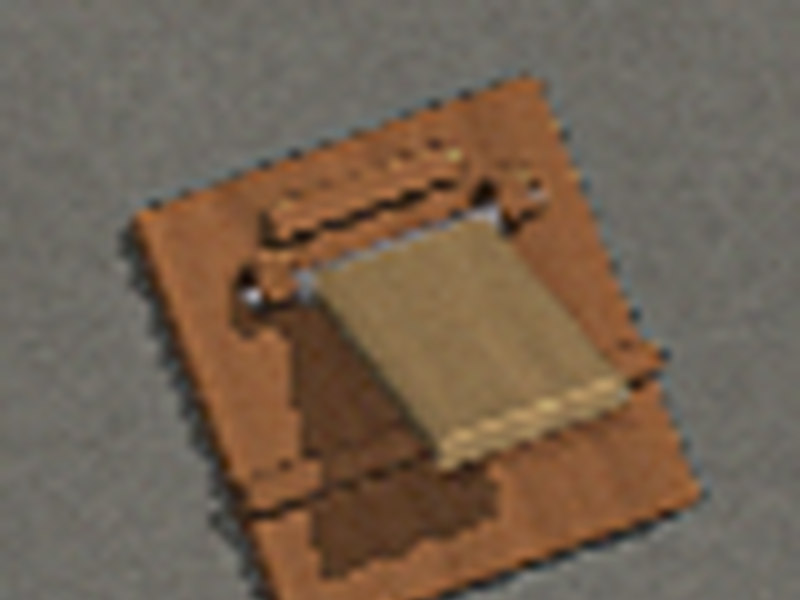

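```bash
cat >> h.py <<'E'
SO=np.array([.615,-.2243,0]); SY=0.356
def S(x,y,z): return SO+R.from_euler('z',SY).apply([x,y,z])
def down(yaw,tilt=0):  # tilt>0: tool top leans to tool +y
    return R.from_euler('xyz',[np.pi,0,yaw])*R.from_euler('x',tilt)
def go(p,Rt,cmd=None):
    s=get_state(); R0=R.from_matrix(rot(s['eef_rot'])); p0=np.array(s['position'])
    print('turn',np.round((R0.inv()*Rt).as_rotvec(),4).tolist(),'shift',np.round(R0.inv().apply(np.array(p)-p0)*1000,1).tolist())
E
python3 - <<'E'
from h import *
Y=SY+np.pi/2
go([.45,.15,.27],down(2.733)); go([.45,.15,.27],down(Y)); go(S(-.085,0,.2),down(Y))
E
```

```text
turn [0.0001, 0.0, -0.0002] shift [-353.3, -308.5, -38.7]
turn [0.0001, -0.0, 0.806] shift [-353.3, -308.5, -38.7]
turn [0.0001, -0.0, 0.806] shift [-592.2, -645.2, 31.3]
```

```bash
python3 -m jog '[[[0,0,0.806],[-353,-308,-39],1],[[0,0,0.806],[-353,-308,-39],1],[[0,0,0.806],[-353,-308,-39],1],[[0,0,0.806],[-353,-308,-39],1],[[0,0,0.806],[-353,-308,-39],1],[[0,0,0.806],[-353,-308,-39],1],[[0,0,0.806],[-353,-308,-39],1],[[0,0,0.806],[-353,-308,-39],1],[[0,0,0.806],[-353,-308,-39],1],[[0,0,0.806],[-353,-308,-39],1]]'
python3 - <<'E'
from h import *
Y=SY+np.pi/2
go(S(-.085,0,.2),down(Y));go(S(-.085,0,.108),down(Y))
E
```

```text
time: 3.25
position: [0.4496, 0.1509, 0.2702]
eef_rot: [-3.142, -0.0, 1.926]
contact_force: [-1.1, 0.2, -0.9]
opening: 0.002
turn [-0.0001, -0.0003, -0.0003] shift [-409.3, -60.6, 70.1]
turn [-0.0001, -0.0003, -0.0003] shift [-409.4, -60.6, 162.1]
```

```bash
python3 -m jog '[[[0,0,0],[-409,-61,70],1],[[0,0,0],[-409,-61,70],1],[[0,0,0],[-409,-61,70],1],[[0,0,0],[-409,-61,70],1],[[0,0,0],[-409,-61,70],1],[[0,0,0],[-409,-61,70],1],[[0,0,0],[-409,-61,70],1],[[0,0,0],[-409,-61,162],1],[[0,0,0],[-409,-61,162],1],[[0,0,0],[-409,-61,162],1]]'
python3 -m jog '[[[0,0,0],[0,12,0],1],[[0,0,0],[0,24,0],1],[[0,0,0],[0,36,0],1],[[0,0,0],[0,48,0],1],[[0,0,0],[0,60,0],1],[[0,0,0],[0,72,0],1],[[0,0,0],[0,84,0],1],[[0,0,0],[0,92,0],1]]'
```

```text
time: 4.5
position: [0.5349, -0.2524, 0.1064]
eef_rot: [-3.139, -0.003, 1.928]
contact_force: [0.1, -0.6, 0.2]
opening: -0.002
time: 5.5
position: [0.6243, -0.2215, 0.1131]
eef_rot: [3.136, 0.004, 1.927]
contact_force: [-7.3, 8.2, 37.9]
opening: 0.001
```

```bash
python3 - <<'E'
from h import *
f=grab_frame('scene'); w=grab_frame('wrist'); s=get_state();print(s['contact_force'],s['moment'])
a=cv2.resize(f['img'][140:265,200:340],(660,590),interpolation=cv2.INTER_CUBIC);cv2.imwrite('pics/d.png',a[...,::-1])
E
```

```text
[-3.75236538  8.65114764 36.98911087] [1.29591468 0.08894836 0.14203858]
```

View pics/d.png

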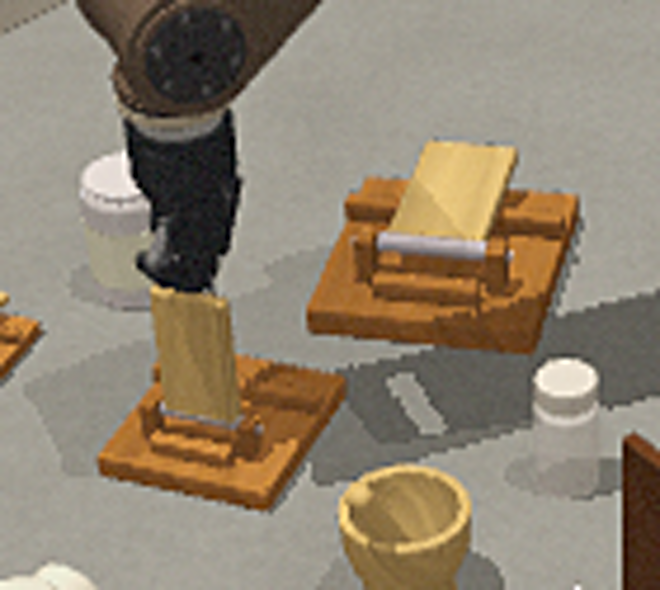

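The leg is near upright, but its tip wedged under the finger linkage, which caused the 38 N upward. I'll back off, raise the fingers and push higher.

```bash
python3 -m jog '[[[0,0,0],[0,-12,-8],1],[[0,0,0],[0,-25,-20],1],[[0,0,0],[0,-25,-26],1],[[0,0,0],[0,-25,-26],1]]'; python3 -m jog '[[[0,0,0],[0,12,0],1],[[0,0,0],[0,22,0],1],[[0,0,0],[0,30,0],1],[[0,0,0],[0,35,0],1]]'
```

```text
time: 6.1
position: [0.5984, -0.2309, 0.1347]
eef_rot: [3.141, 0.001, 1.926]
contact_force: [-0.3, -0.4, 0.0]
opening: -0.001
time: 6.6
position: [0.6313, -0.2181, 0.1339]
eef_rot: [-3.141, -0.0, 1.927]
contact_force: [-1.1, 0.0, -0.2]
opening: -0.001
```

```bash
python3 -m jog '[[[0,0,0],[0,8,0],1],[[0,0,0],[0,16,0],1],[[0,0,0],[0,24,0],1],[[0,0,0],[0,30,0],1]]'; python3 -m jog '[[[0,0,0],[0,4,0],1],[[0,0,0],[0,8,0],1]]'
```

```text
time: 7.1
position: [0.6595, -0.2078, 0.1343]
eef_rot: [3.141, -0.0, 1.927]
contact_force: [-1.1, 0.3, -0.8]
opening: 0.003
time: 7.35
position: [0.6667, -0.2052, 0.1343]
eef_rot: [3.142, -0.0, 1.927]
contact_force: [-1.8, -1.4, 0.2]
opening: 0.003
```

```bash
python3 -m jog '[[[0,0,0],[0,4,0],1],[[0,0,0],[0,4,0],1]]'; python3 -m jog '[[[0,0,0],[0,3,0],1],[[0,0,0],[0,3,0],1]]'; python3 -m jog '[[[0,0,0],[0,3,0],1],[[0,0,0],[0,3,0],1]]'
```

```text
time: 7.6
position: [0.6697, -0.204, 0.1342]
eef_rot: [-3.14, -0.001, 1.927]
contact_force: [-5.3, -1.5, 0.6]
opening: -0.0
time: 7.85
position: [0.6704, -0.2038, 0.1341]
eef_rot: [-3.135, -0.002, 1.927]
contact_force: [-19.0, -6.6, 5.4]
opening: -0.005
time: 8.1
position: [0.671, -0.2036, 0.134]
eef_rot: [-3.13, -0.004, 1.927]
contact_force: [-30.9, -10.6, 10.2]
opening: -0.001
```

Stop reached: force jumped while position stalled. Back off and check the leg.

```bash
python3 -m jog '[[[0,0,0],[0,-12,0],1],[[0,0,0],[0,-40,0],1],[[0,0,0],[0,-40,-60],1],[[0,0,0],[0,-40,-120],0.5],[[0,0,0],[60,-60,-150],0],[[0,0,0],[120,-60,-150],0],[[0,0,0],[170,-60,-150],0],[[0,0,0],[170,-60,-150],0]]'
python3 - <<'E'
from h import *
f=grab_frame('top'); C=cloud(f)
L=R.from_euler('z',SY).inv().apply((C-SO).reshape(-1,3)); z=L[:,2]
m=(abs(L[:,1])<.035)&(L[:,0]>0)&(L[:,0]<.1)&(z>.06)&(z<.16)&(f['depth'].ravel()>0)
q=L[m];print(len(q),q.min(0),q.max(0)); 
c=q.mean(0);V=np.linalg.svd(q-c)[2];print(c,V[2],np.degrees(np.arctan2(V[2][2],V[2][0])))
print([(x['point'],x['confidence']) for x in landmark_of(f,'leg_tip')], proj(f,S(.0765,0,.1417)))
def clip(b): 
    k=C[b[1]:b[3],b[0]:b[2]].reshape(-1,3); return k
P=clip((205,140,290,195)); t=P[(P[:,2]>.195)&(P[:,2]<.21)]; print('boardtop',len(t),cv2.minAreaRect((t[:,:2]*1000).astype(np.float32)))
go([.635,.2329,.30],down(1.353)); go([.635,.2329,.169],down(1.353))
E
```

```text
time: 9.1
position: [0.5595, -0.0605, 0.2853]
eef_rot: [3.14, 0.0, 1.93]
contact_force: [0.3, -0.5, 0.8]
opening: 0.999
83 [ 0.03092288 -0.02961867  0.06050158] [ 0.08098705 -0.01501361  0.14749702]
[ 0.05415399 -0.02257379  0.10675943] [ 0.86965525  0.21868353 -0.44258023] -26.97220662961254
[([416.1, 293.9], 0.71), ([475.6, 170.4], 0.55), ([391.6, 145.0], 0.47)] [389.77757331 143.93071221]
boardtop 211 ((635.4112548828125, 233.26573181152344), (129.3904266357422, 12.73931884765625), 77.5350341796875)
turn [0.0015, 0.0003, 0.5749] shift [251.3, 173.0, -15.1]
turn [0.0015, 0.0003, 0.5749] shift [251.4, 172.8, 115.9]
```

```bash
python3 -m jog '[[[0,0,0.575],[251,173,-15],0],[[0,0,0.575],[251,173,-15],0],[[0,0,0.575],[251,173,-15],0],[[0,0,0.575],[251,173,-15],0],[[0,0,0.575],[251,173,-15],0],[[0,0,0.575],[251,173,-15],0],[[0,0,0.575],[251,173,-15],0]]'
python3 - <<'E'
from h import *
go([.6354,.2333,.169],down(1.353))
w=grab_frame('wrist'); C=cloud(w); t=C[(C[...,2]>.19)&(C[...,2]<.21)&(w['depth']>0)]; t=t[np.linalg.norm(t[:,:2]-[.635,.233],axis=1)<.1]
print(len(t),t.mean(0) if len(t) else 0, cv2.minAreaRect((t[:,:2]*1000).astype(np.float32)) if len(t)>5 else 0)
E
```

```text
time: 10.07
position: [0.6356, 0.2315, 0.2985]
eef_rot: [-3.141, 0.0, 1.351]
contact_force: [0.4, -0.2, -0.3]
opening: 1.0
turn [-0.0006, 0.0005, -0.0015] shift [1.8, -0.5, 129.5]
2901 [0.63494773 0.24071721 0.20112831] ((633.8483276367188, 235.96737670898438), (129.57077026367188, 12.038674354553223), 77.33671569824219)
```

```bash
python3 -m jog '[[[0,0,0],[3,-1.5,50],0],[[0,0,0],[3,-1.5,100],0],[[0,0,0],[3,-1.5,129],0],[[0,0,0],[3,-1.5,129],0.5],[[0,0,0],[3,-1.5,129],1],[[0,0,0],[3,-1.5,129],1],[[0,0,0],[3,-1.5,129],1],[[0,0,0],[3,-1.5,129],1]]'
```

```text
time: 11.12
position: [0.6347, 0.2356, 0.1716]
eef_rot: [3.14, -0.001, 1.352]
contact_force: [-1.2, -0.2, 5.5]
opening: 0.132
```

```bash
python3 -m jog '[[[0,0,0],[0,0,-10],1],[[0,0,0],[0,0,-30],1],[[0,0,0],[0,0,-70],1],[[0,0,0],[0,0,-120],1],[[0,0,0],[0,0,-175],1],[[0,0,0],[0,0,-175],1]]'
python3 - <<'E'
from h import *
s=get_state();print(s['qpos'])
w=grab_frame('top'); C=cloud(w); p=np.array(s['position'])
# pose of board in hand from wrist cam
w=grab_frame('wrist'); Rt=rot(s['eef_rot']); L=(cloud(w).reshape(-1,3)-p)@Rt
m=(w['depth'].ravel()>0)&(L[:,2]>-.035)&(L[:,2]<.25)&(abs(L[:,1])<.02)&(abs(L[:,0])<.09)
q=L[m];print(len(q),np.percentile(q,[1,50,99],axis=0))
save(w,'w1.png')
Y=SY+np.pi/2
go([.57,0,.35],down(Y)); 
E
```

```text
time: 11.88
position: [0.6349, 0.2358, 0.3505]
eef_rot: [3.135, -0.004, 1.352]
contact_force: [-0.3, -0.1, -1.9]
opening: 0.131
[2.58123505e-01 4.85196997e-01 1.25063923e+00 9.55590145e-05
 1.39778656e+00 4.76881340e-01]
10859 [[-0.02485411 -0.01822723 -0.03408368]
 [ 0.01120392 -0.00090884 -0.02638741]
 [ 0.06380357  0.01621451 -0.00372467]]
turn [-0.0001, -0.0001, -0.5749] shift [-243.7, -11.2, -4.7]
```

View pics/w1.png

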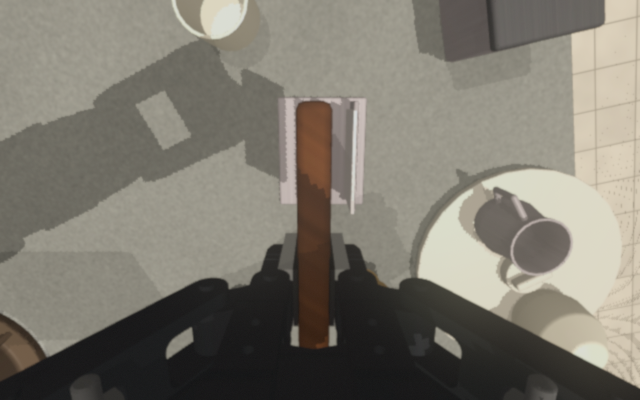

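```bash
cat >> h.py <<'E'
def tcp(xe,ze,a,top=.0304):
    l=.19-top; return S(xe+l*np.sin(a)-.006*np.cos(a),0,ze+l*np.cos(a)+.006*np.sin(a))
E
python3 -m jog '[[[0,0,-0.575],[-244,-11,-5],1],[[0,0,-0.575],[-244,-11,-5],1],[[0,0,-0.575],[-244,-11,-5],1],[[0,0,-0.575],[-244,-11,-5],1],[[0,0,-0.575],[-244,-11,-5],1],[[0,0,-0.575],[-244,-11,-5],1]]'
python3 - <<'E'
from h import *
Y=SY+np.pi/2
print(tcp(.006,.175,.42)); go(tcp(.0,.175,.42),down(Y,.42))
E
```

```text
time: 12.72
position: [0.5703, -0.0002, 0.3492]
eef_rot: [-3.14, -0.001, 1.926]
contact_force: [-0.2, 0.3, -2.7]
opening: 0.126
[ 0.67648681 -0.20143656  0.32317556]
turn [0.4184, -0.0014, -0.0007] shift [-225.6, 23.7, 25.7]
```

```bash
python3 -m jog '[[[0,0,0],[-60,5,0],1],[[0,0,0],[-120,10,0],1],[[0.1,0,0],[-170,15,5],1],[[0.2,0,0],[-205,20,15],1],[[0.3,0,0],[-226,24,26],1],[[0.419,0,0],[-226,24,26],1],[[0.419,0,0],[-226,24,26],1],[[0.419,0,0],[-226,24,26],1]]'
python3 - <<'E'
from h import *
Y=SY+np.pi/2
go(tcp(.004,.175,.42),down(Y,.42)); go(tcp(.004,.04,.42),down(Y,.42)); go(tcp(.004,.02,.42),down(Y,.42))
f=grab_frame('top'); C=cloud(f)
L=R.from_euler('z',SY).inv().apply((C-SO).reshape(-1,3))
k=(f['depth'].ravel()>0)&(L[:,0]>-.09)&(L[:,0]<.09)&(abs(L[:,1])<.09)
print([(np.round(x['point']).tolist(),round(x['confidence'],2)) for x in landmark_of(f,'leg_tip')])
g=grab_frame('scene')
a=cv2.resize(g['img'][110:260,170:350],(720,600),interpolation=cv2.INTER_CUBIC);cv2.imwrite('pics/e.png',a[...,::-1])
E
```

```text
time: 13.72
position: [0.6722, -0.2027, 0.324]
eef_rot: [-2.725, -0.0, 1.928]
contact_force: [-0.4, 0.6, -1.6]
opening: 0.126
turn [0.0035, 0.0004, 0.0014] shift [-0.3, 2.6, -0.2]
turn [0.0035, 0.0004, 0.0014] shift [-0.3, 57.3, 123.2]
turn [0.0035, 0.0004, 0.0014] shift [-0.3, 65.3, 141.5]
[([473.0, 171.0], 0.78), ([416.0, 291.0], 0.67)]
```

View pics/e.png

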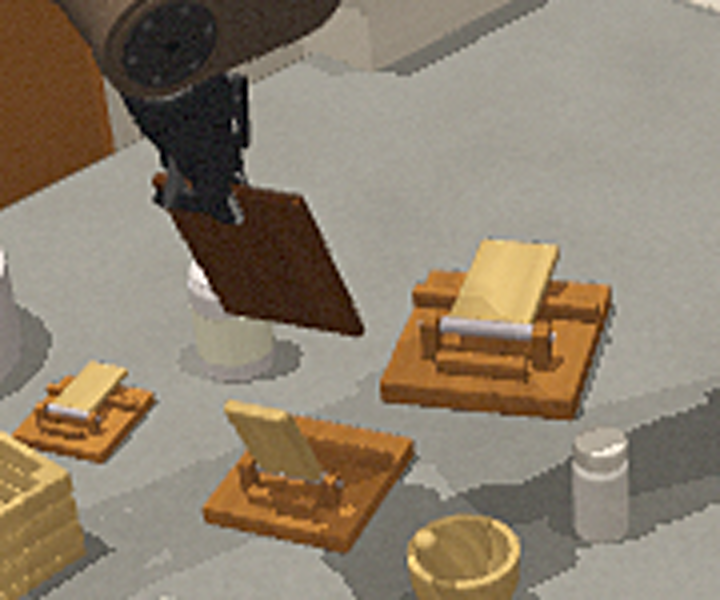

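The leg is leaning back at its stop at crop (275,440), and the board is above it, held square. Descending.

```bash
python3 -m jog '[[[0.003,0,0],[0,20,41],1],[[0.003,0,0],[0,40,83],1],[[0.003,0,0],[0,52,110],1],[[0.003,0,0],[0,59,127],1],[[0.003,0,0],[0,62,134],1],[[0.003,0,0],[0,62,134],1]]'
python3 - <<'E'
from h import *
Y=SY+np.pi/2
go(tcp(.004,.02,.42),down(Y,.42))
E
```

```text
time: 14.62
position: [0.6739, -0.2031, 0.1774]
eef_rot: [-2.72, 0.001, 1.927]
contact_force: [-0.5, -0.3, -1.6]
opening: 0.125
turn [-0.0011, 0.0004, -0.0003] shift [0.7, 4.7, 8.0]
```

```bash
python3 -m jog '[[[0,0,0],[0,1.6,3.7],1],[[0,0,0],[0,2.4,5.5],1],[[0,0,0],[0,2.4,5.5],1]]'; python3 -m jog '[[[0,0,0],[0,0.8,1.8],1],[[0,0,0],[0,0.8,1.8],1]]'; python3 -m jog '[[[0,0,0],[0,0.8,1.8],1],[[0,0,0],[0,0.8,1.8],1]]'
```

```text
time: 15.0
position: [0.6737, -0.203, 0.1707]
eef_rot: [-2.72, 0.0, 1.927]
contact_force: [0.0, 0.5, -1.6]
opening: 0.131
time: 15.25
position: [0.6738, -0.203, 0.1688]
eef_rot: [-2.72, 0.0, 1.927]
contact_force: [0.2, 0.2, -1.4]
opening: 0.126
time: 15.5
position: [0.6741, -0.2027, 0.1681]
eef_rot: [-2.721, 0.001, 1.927]
contact_force: [1.2, 3.1, 7.6]
opening: 0.127
```

```bash
python3 -m jog '[[[0,0,0],[0,1.6,-1.7],1],[[0,0,0],[0,3.4,-2.5],1],[[0,0,0],[0,3.4,-2.5],1]]'; python3 -m jog '[[[0,0,0],[0,1.8,-0.8],1],[[0,0,0],[0,1.8,-0.8],1]]';python3 -m jog '[[[0,0,0],[0,1.8,-0.8],1],[[0,0,0],[0,1.8,-0.8],1]]'
```

```text
time: 15.88
position: [0.6774, -0.2018, 0.1677]
eef_rot: [-2.719, 0.0, 1.927]
contact_force: [-2.1, -0.4, 3.6]
opening: 0.129
time: 16.12
position: [0.6794, -0.201, 0.1676]
eef_rot: [-2.719, 0.0, 1.927]
contact_force: [-2.1, -1.6, 3.1]
opening: 0.135
time: 16.38
position: [0.6814, -0.2002, 0.1676]
eef_rot: [-2.72, 0.0, 1.927]
contact_force: [-0.9, -0.9, 4.0]
opening: 0.133
```

```bash
python3 -m jog '[[[0,0,0],[0,1.8,-0.8],1],[[0,0,0],[0,1.8,-0.8],1]]';python3 -m jog '[[[0,0,0],[0,1.4,-0.6],1],[[0,0,0],[0,1.4,-0.6],1]]'
```

```text
time: 16.62
position: [0.6832, -0.1995, 0.1676]
eef_rot: [-2.72, 0.0, 1.927]
contact_force: [-2.2, -0.3, 3.6]
opening: 0.125
time: 16.88
position: [0.6846, -0.199, 0.1676]
eef_rot: [-2.72, -0.0, 1.927]
contact_force: [-2.5, -0.4, 4.1]
opening: 0.13
```

```bash
python3 - <<'E'
from h import *
s=get_state(); p=np.array(s['position']); L=R.from_euler('z',SY).inv().apply(p-SO); a=.42
print(L, 'edge x',L[0]-.1596*np.sin(a)+.006*np.cos(a),'z',L[2]-.1596*np.cos(a)-.006*np.sin(a))
g=grab_frame('scene')
print([(np.round(x['point']).tolist(),round(x['confidence'],2)) for n in('leg_tip','board','board_top') for x in landmark_of(g,n)])
print(proj(g,S(.0765,0,.1417)),proj(g,S(.0066,0,.0225)),proj(g,S(.0869,0,.1947)))
a=cv2.resize(g['img'][130:250,190:320],(650,600),interpolation=cv2.INTER_CUBIC);cv2.imwrite('pics/f.png',a[...,::-1])
E
```

```text
[ 0.07405708 -0.00049456  0.16759396] edge x 0.014457041830332206 z 0.019418403677523254
[([302.0, 172.0], 0.76), ([236.0, 210.0], 0.56), ([194.0, 201.0], 0.43), ([247.0, 228.0], 0.83), ([228.0, 200.0], 0.83)]
[232.59172709 211.46177635] [245.17278274 227.30207599] [229.33541061 200.16259387]
```

View pics/f.png

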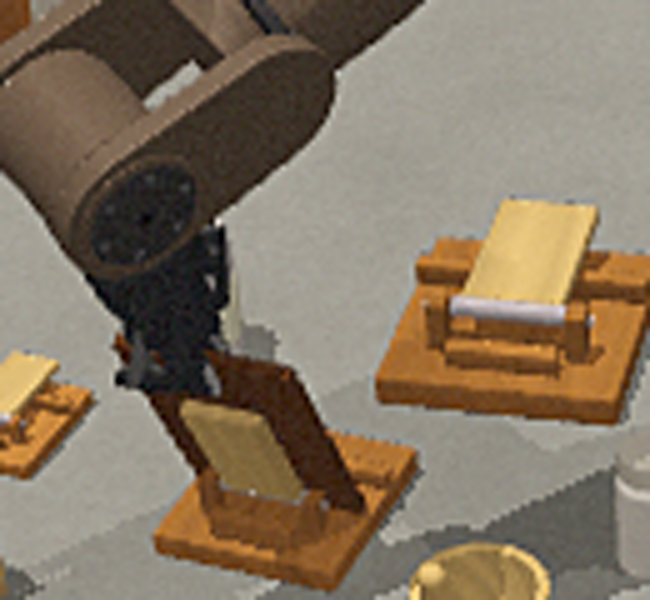

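```bash
python3 -m jog '[[[0.015,0,0],[0,2.4,0],1],[[0.015,0,0],[0,2.4,0],1]]';python3 -m jog '[[[0.015,0,0],[0,2.4,0],1],[[0.015,0,0],[0,2.4,0],1]]';python3 -m jog '[[[0.01,0,0],[0,1.6,0],1],[[0.01,0,0],[0,1.6,0],1]]'
```

```text
time: 17.32
position: [0.6863, -0.1985, 0.167]
eef_rot: [-2.703, 0.0, 1.927]
contact_force: [-6.5, -2.0, 6.6]
opening: 0.133
time: 17.58
position: [0.6872, -0.1984, 0.1666]
eef_rot: [-2.684, -0.0, 1.926]
contact_force: [-13.5, -4.1, 12.3]
opening: 0.13
time: 17.82
position: [0.6877, -0.1982, 0.1664]
eef_rot: [-2.672, -0.001, 1.925]
contact_force: [-18.1, -5.9, 15.2]
opening: 0.122
```

```bash
python3 -m jog '[[[-0.018,0,0],[0,-3,0],1],[[-0.018,0,0],[0,-3,0],1]]'; python3 -m jog '[[[0,0,0],[0,0,0],0.8],[[0,0,0],[0,0,0],0.7],[[0,0,0],[0,0,0],0.6],[[0,0,0],[0,0,0],0.45],[[0,0,0],[0,0,0],0.3],[[0,0,0],[0,0,0],0.3]]'
```

```text
time: 18.08
position: [0.6866, -0.1985, 0.1668]
eef_rot: [-2.695, -0.0, 1.926]
contact_force: [-8.7, -2.7, 6.9]
opening: 0.128
time: 18.82
position: [0.6875, -0.1979, 0.1662]
eef_rot: [-2.698, -0.0, 1.927]
contact_force: [-0.1, 0.2, 0.9]
opening: 0.699
```

```bash
python3 -m jog '[[[0,0,0],[0,0,-15],0.3],[[0,0,0],[0,0,-45],0.3],[[0,0,0],[0,0,-90],0.3],[[0,0,0],[0,0,-130],0.3],[[0,0,0],[0,0,-130],0.3],[[0,0,0],[0,0,-130],0.3]]'
python3 - <<'E'
from h import *
for c in('scene','top'):
    g=grab_frame(c)
    print(c,[(n,np.round(x['point']).tolist(),round(x['confidence'],2)) for n in('leg_tip','board','board_top','spice_jar','mortar','food_can','mug') for x in landmark_of(g,n)])
    print(proj(g,S(.0765,0,.1417)),proj(g,S(.0066,0,.0225)),proj(g,S(.0869,0,.1947)))
    if c=='scene': cv2.imwrite('pics/g.png',cv2.resize(g['img'][130:250,190:320],(650,600),interpolation=cv2.INTER_CUBIC)[...,::-1])
    C=cloud(g);L=R.from_euler('z',SY).inv().apply((C-SO).reshape(-1,3))
    m=(g['depth'].ravel()>0)&(abs(L[:,1])<.08)&(L[:,0]>-.03)&(L[:,0]<.12)&(L[:,2]>.06)&(L[:,2]<.21)&(g['img'].reshape(-1,3).astype(int).sum(1)<220)
    q=L[m];print(len(q),q.min(0),q.max(0)); k=q.mean(0);V=np.linalg.svd(q-k)[2];print(k,V)
E
```

```text
time: 19.58
position: [0.7396, -0.1784, 0.2832]
eef_rot: [-2.697, -0.001, 1.927]
contact_force: [-0.1, -0.5, -0.2]
opening: 0.699
scene [('leg_tip', [303.0, 171.0], 0.59), ('leg_tip', [232.0, 211.0], 0.56), ('leg_tip', [198.0, 201.0], 0.49), ('board', [246.0, 228.0], 0.72), ('board', [233.0, 210.0], 0.38), ('board_top', [228.0, 204.0], 0.59), ('spice_jar', [319.0, 239.0], 0.93), ('mortar', [288.0, 260.0], 0.95), ('food_can', [228.0, 200.0], 0.73), ('mug', [410.0, 308.0], 0.96)]
[232.59172709 211.46177635] [245.17278274 227.30207599] [229.33541061 200.16259387]
517 [ 0.02244533 -0.05986954  0.06084857] [0.09991849 0.07195394 0.19826346]
[0.07191421 0.01591531 0.1461133 ] [[ 0.33044179 -0.68093559  0.65355561]
 [-0.29036453 -0.73221311 -0.61607824]
 [-0.89805159 -0.01380863  0.43967335]]
top [('leg_tip', [416.0, 291.0], 0.64), ('leg_tip', [474.0, 170.0], 0.57), ('board', [392.0, 174.0], 0.86), ('board_top', [390.0, 135.0], 0.82), ('board_top', [318.0, 162.0], 0.69), ('board_top', [192.0, 189.0], 0.58), ('mortar', [321.0, 162.0], 0.65), ('food_can', [453.0, 203.0], 0.62), ('mug', [191.0, 191.0], 0.85)]
[389.77757331 143.93071221] [390.71754598 173.15699975] [391.92249655 135.7724686 ]
338 [ 0.01246738 -0.06376566  0.06036154] [ 0.0920018  -0.02287875  0.19984108]
[ 0.04935806 -0.04691043  0.12822834] [[-0.45567548  0.06167922 -0.88800649]
 [ 0.02623191  0.99809368  0.05586491]
 [ 0.88975937  0.00216217 -0.45642479]]
```

View pics/g.png

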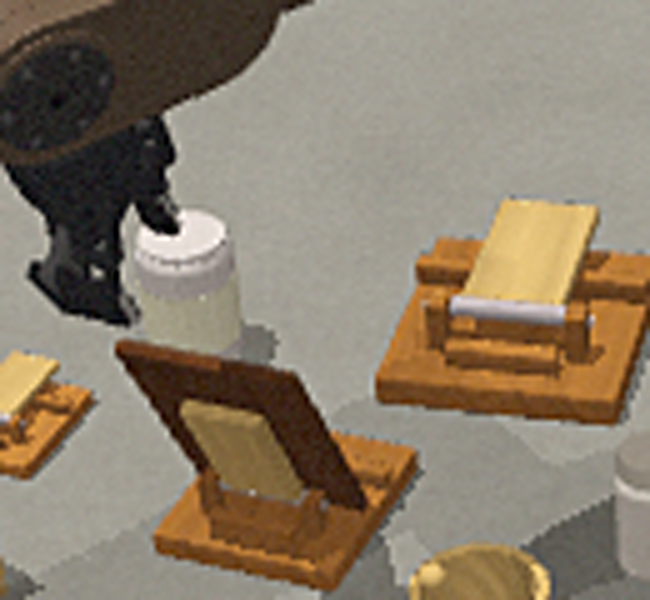

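Released: the board leans on the leg at about 26–27°, is centred within about 5 mm, and is square. The gripper is clear, so I'm handing in.

```bash
python3 -c "from rig import job_done; print(job_done())"
```

```text
the job is handed in; nothing more can be done
None
```

I pushed the prop leg of the middle-sized stand (base measured at 150 × 141 mm) back to its stop. I then lifted the board out of the rack, stood it behind the lip, laid it against the leg and let go. The job is handed in at about 20 s on the clock.

**Leg:** on the first push the leg's tip wedged under the finger linkage and pressed upward with about 38 N, close to the 40 N limit. I backed off and pushed again from higher up, until the force rose sharply to about 33 N with no more movement. Afterwards the leg tip was within about 2 px of where the stopped leg should be.

**Board:** the last pictures after release gave these readings:
- **Lean:** it leans back about 26–27° (the stopped leg is at 25°).
- **Square:** it is square to the stand within about 1°.
- **Centring:** it is within about 5 mm of the stand's middle line.
- **Lower edge:** the network's point for it is within about 2 px of the planned spot.

**Checks that disagreed:** in the scene view, the network put the board's top edge about 4 px lower than predicted, but the top view agreed within 2 px. The top view also gave two low-quality "board_top" hits on the mortar and the mug, which I ignored.

**Other pantry things:** the jar, mortar, can and mug show up within a few pixels of where they started. The gripper was clear of everything, with contact force near zero. I did not take a separate measurement of the board being at rest.

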